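# Proof-pull a glued lute bridge with a spring balance

## Robot

A 7-joint arm with a two-finger parallel gripper is mounted at the origin on a cart in front of the work surface, level with it; the furniture and walls round the work are solid. World frame = base frame: x ahead of the robot, y to its left, z up, the work surface at z = 0. Lengths are in m, angles in rad, forces in N, time in s.
With the tool pointing down it reaches from about 0.425 to 0.925 m from the base axis. Payload 6.8 kg.
Tool frame: the origin (TCP) lies at the very end of the fingers, on their centre line; the grasp point (between the pads) lies 19 mm behind it; z points along the fingers, y is the line along which they close (so a half turn about z gives the same grasp; the last joint's range is limited). The gripper opens to 85 mm and grips with 20 to 120 N. Pads are 22 mm wide; open, the fingers measure 114 mm over their backs; the gripper's body (76 mm by 85 mm) begins 54 mm behind the grasp point. The pads swing forward as they close: fully open they stand 13 mm farther back than shut.
Start: joints at [1.218, 0.477, 0.022, 1.555, -0.011, 1.109, -0.083], TCP at [0.164, -0.655, 0.231] pointing down, gripper open.
Joint ranges: [-2.96, 2.96], [-0.34, 2.1], [-1.41, 1.46], [0.24, 2.44], [-1.37, 4.51], [0.17, 1.92], [-2.96, 2.96]. Speed limits (rad/s): [2.39, 2.39, 3.14, 3.14, 3.14, 3.14, 3.14].

## Interface

Orientations are given as a unit quaternion [w, x, y, z].
In Python, from station import bot gives the robot as it stands. The module is installed in compiled form; this text tells all that it offers.
- The arm moves only by the shell command python3 -m jog 'ROWS' [OPENING] [FORCE]. ROWS is JSON, a list of rows, each a list of 4 numbers: the shift along the tool's x, y, z in cm, then the turn about the tool's z in rad. In form: [[x, y, z, spin], ...]. A call has 1 to 20 rows; each row is the pose to reach, as a shift and turn from the pose commanded when the call began, along the tool's axes at that moment; what a row does not reach only later rows make up. A row lasts 1/12 s, in which the tool goes at most 41.7 mm and 7.16 degrees, less where a joint would pass 70% of its speed; a pose out of reach is approached as far as the arm can. A call with a gripper value outside its range is refused whole. OPENING is the closure, from -1 (fully open) to 1 (shut), set as the call begins (- or left out, the last holds). The fingers move at their own pace and stop on an object; FORCE is the grip in N (left out, the last holds). Time passes only in rows, so rows that repeat a pose let the fingers close. It gives the time, the measured TCP pose, the force, the opening and the grip force at its end, in the units of the state.
- bot.get_obs(): the state, without advancing time (a new reading comes with each control period).
- bot.read_camera(name): name is "scene" or "top"; returns a dict with "pixels" (480x640x3 uint8, red, green, blue), "depth" (480x640 float32, m along the optical axis (not along the pixel's ray), 0 where there is no reading), "fovy" (degrees; the focal length in pixels is half the picture's height over the tangent of half this angle, whatever the lens; pixels are square), "cx", "cy" (the principal point, pixels), "pose" (4x4, takes a point from camera to world coordinates). Camera axes: x right, y down, z forward; pixel columns grow to the right and rows downward; lengths in m; the calibration is good to about 2 mm. A picture is of the moment at which its call begins.
- bot.hand_in(): hands the job in; it is judged then, once.
The state is a dict: "t": time; "q": joint angles; "joint_vel": joint speeds; "joint_torque": joint torques, N m; "eef_pos": TCP position; "tool_rot": TCP orientation; "contact_force": force on the tool from outside, world axes, zero at the start; "torque": the same for the moment, N m; "gripper_width": opening from 0.0 (shut) to 1.0 (fully open); "grasp_force": force on a finger pad.
Only numpy, scipy, OpenCV 4.12 (cv2) and the standard library are available. Lean on these libraries where they do the work, as an engineer would, in place of code of your own. Each camera call takes 0.05 s, during which the arm holds its last target. There are 200 camera calls.

## Task

Proof-test the lute bridge glued on the sample board. First push the brass tell-tale of the spring balance back to zero; then hook the balance's claw behind the bridge and pull over the bench stop until the scale shows 15 N (the line right across it, within 1.5 N, and at no moment above 18 N) and keep it there for at least a second. Ease the load off slowly without letting it snap back, unhook, and lay the balance flat on the bench, clear of the sample, its tell-tale still showing the proof load; leave the other things alone.

Things in the scene. Friction and masses are not known exactly. Their poses are not given: they have to be found in the camera images.
- balance: loose spring balance, 0.3 kg, lying flat. Origin: on its underside under the 15 N line; x runs along it to the claw, z up out of the scale. Black handle 32 mm wide, 25 high, x -119 to -45 mm; aluminium case 30 wide, 22 high, x -45 to 70 mm, with white scale: 2 mm a newton, 0 N at x = -30 mm, 15 N line (thick, right across) at x = 0. A thin sprung rod (z 9 to 15 mm) with the claw comes out in front
- balance_grip (a point): middle of the handle, 12.5 mm above the underside; take it across its 32 mm width. Axes as the balance
- claw (a point): lower edge of the pulling face (towards the handle) of the claw's down-turned tooth; moves with the rod. Tooth 26 mm wide (y), 6 thick (forward of this face), 7.5 mm deep below the rod, lower edge 1.5 mm above the level of the balance's underside. With the rod home this point is at x = 120 mm of the balance, 45 mm in front of the case's nose. Axes as the balance
- rod (a joint): how far the sprung rod is pulled out of the case, m: 0 = home, 0.060 = end; the black live index on the scale moves with it. Spring 500 N/m, no preload: 0.030 = 15 N on the scale (the hand feels up to 1 N more, from drag)
- telltale (a joint): reading of the brass tell-tale, m: 0 = zero, 0.030 = the 15 N line, growing towards the claw; read at its handle-side face. Starts at an old, higher reading. Stays where it is left (0.8 N of friction); the live index pushes it ahead towards the claw but never brings it back. Push it home towards the handle with a fingertip
- telltale_tab (a point): middle of the tell-tale's tab on top of the case: 6 mm (along x) x 24 mm x 9.5 mm high, from 24 to 33 mm above the underside of the balance; slides along the balance's x. Axes as the balance
- sample: loose board 110 x 110 x 24 mm, about 0.6 kg. Origin: centre of its underside, z up, -x towards the stop. A dark lute bridge lies across it (along y), 14 mm deep, its middle at x = -36 mm, top at z = 35 mm, full height for 70 mm; the top behind it (x > -29 mm) is bare. Claw goes behind the bridge at y = 0, pull along -x; the board first slides until it meets the stop (2 to 20 mm, it varies)
- stop: hardwood strip 28 x 110 x 18 mm screwed to the bench, fixed. Origin: centre of its underside, y along the strip, the sample lies on its +x side
- tape_roll: roll of masking tape lying flat, 101 mm across, 24 mm high, bystander, leave alone. Origin: centre of its underside
- sander: sanding block 42 x 76 x 29 mm, bystander, leave alone. Origin: centre of its underside
- brush: flat glue brush 46 x 172 x 13 mm, bystander, leave alone. Origin: centre of its underside

How it is judged:
By the outcome, as a careful person would: the job done as asked, in the order asked, and still so for the second after the job is handed in, with the robot touching nothing.
It also fails if it takes over 70 s, if anything falls off the work surface, if the arm or the gripper's body presses on something with over 40 N, if the wrist force passes 120 N, or if a joint passes its speed limit or range.

## Working session

There is one attempt and no reset: what is moved stays moved. The work goes in short steps, Python scripts to look and compute and a shell command to move; the robot and the scene stay as the last step left them, time stands still between calls to the robot, and variables do not carry over. Pictures are saved under pics/ and viewed, at most 11 in all, crops included, and the job is handed in when it is done.

```bash
mkdir -p pics; cat > h.py <<'E'
import numpy as np, cv2
from station import bot
def cam(n,save=None):
    c=bot.read_camera(n)
    if save: cv2.imwrite('pics/'+save,c['pixels'][:,:,::-1])
    c['f']=240/np.tan(np.radians(c['fovy'])/2); return c
def ray(c,u,v,z):
    d=np.array([(u-c['cx'])/c['f'],(v-c['cy'])/c['f'],1]); T=np.array(c['pose'])
    d=T[:3,:3]@d; o=T[:3,3]; return o+d*(z-o[2])/d[2]
def proj(c,p):
    T=np.array(c['pose']); q=T[:3,:3].T@(np.array(p)-T[:3,3]); return c['cx']+c['f']*q[0]/q[2], c['cy']+c['f']*q[1]/q[2]
E
python3 - <<'E'
from h import *
for n in('scene','top'):
    c=cam(n,n+'0.png'); print(n,c['f'],c['cx'],c['cy'],np.round(c['pose'],3).tolist())
o=bot.get_obs(); print({k:np.round(v,3).tolist() for k,v in o.items()})
E
```

```text
scene 443.4706800075809 319.2480528280953 238.1870169783978 [[-0.595, -0.357, 0.72, 0.019], [-0.803, 0.279, -0.526, 0.391], [-0.013, -0.891, -0.453, 0.454], [0.0, 0.0, 0.0, 1.0]]
top 606.1843761835024 311.4746395521457 240.04881724086647 [[0.001, -1.0, 0.028, 0.577], [-1.0, -0.001, -0.003, -0.052], [0.003, -0.028, -1.0, 1.028], [0.0, 0.0, 0.0, 1.0]]
{'t': 0.1, 'q': [1.218, 0.478, 0.022, 1.556, -0.012, 1.109, -0.083], 'joint_vel': [0.0, -0.001, -0.0, -0.001, 0.0, -0.001, -0.001], 'joint_torque': [0.005, -59.776, 1.613, -28.195, 0.013, 0.005, -0.0], 'eef_pos': [0.163, -0.654, 0.23], 'tool_rot': [-0.001, 0.993, 0.122, -0.0], 'contact_force': [0.517, -0.91, 0.201], 'torque': [-0.021, -0.033, -0.023], 'grasp_force': 0.0, 'gripper_width': 1.003}
```

View pics/top0.png

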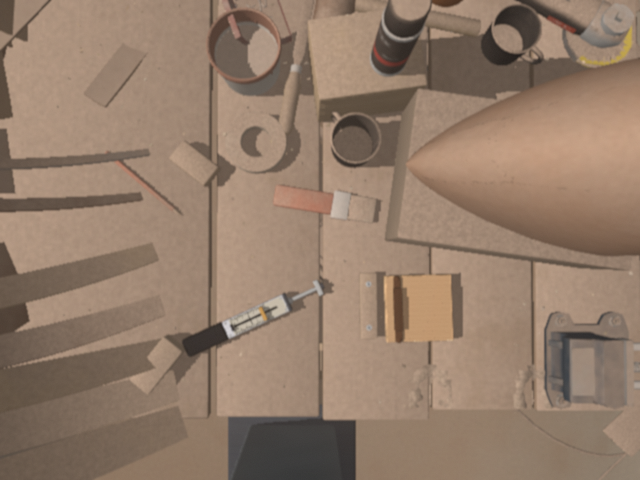

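View pics/scene0.png

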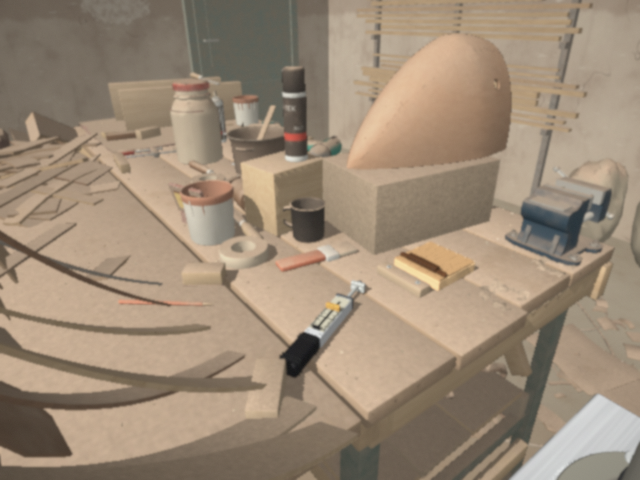

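```bash
python3 - <<'E'
from h import *
c=cam('top'); p=c['pixels'][:,:,::-1]
a=cv2.resize(p[270:360,175:335],None,fx=5,fy=5,interpolation=cv2.INTER_CUBIC)
b=cv2.resize(p[262:352,350:480],None,fx=5,fy=5,interpolation=cv2.INTER_CUBIC)
cv2.imwrite('pics/bal.png',a);cv2.imwrite('pics/sam.png',b)
hsv=cv2.cvtColor(p,cv2.COLOR_BGR2HSV)
def comp(m,x0,x1,y0,y1,name,z):
    k=np.zeros_like(m);k[y0:y1,x0:x1]=m[y0:y1,x0:x1]
    n,l,s,ce=cv2.connectedComponentsWithStats(k)
    i=1+np.argmax(s[1:,4]); pts=np.argwhere(l==i)[:,::-1].astype(np.float32)
    r=cv2.minAreaRect(pts); B=cv2.boxPoints(r)
    print(name,s[i,4],ce[i].round(1),B.round(1).tolist(),[ray(c,*q,z)[:2].round(4).tolist() for q in B],'c',ray(c,*ce[i],z).round(4))
g=p.max(2)
comp((g<60).astype(np.uint8),175,240,315,365,'handle',.025)
comp(((hsv[...,0]>8)&(hsv[...,0]<25)&(hsv[...,1]>150)&(g>150)).astype(np.uint8),220,300,290,335,'tab',.033)
comp(((hsv[...,1]<40)&(g>120)).astype(np.uint8),220,340,275,345,'case',.022)
comp(((hsv[...,1]>100)&(g>150)).astype(np.uint8),375,470,265,350,'board',.024)
comp(((g<130)&(hsv[...,1]>90)).astype(np.uint8),380,415,268,350,'bridge',.035)
E
```

```text
handle 674 [203.8 339.9] [[181.5, 340.29998779296875], [220.0, 322.8999938964844], [227.1999969482422, 338.8999938964844], [188.6999969482422, 356.20001220703125]] [[0.4396, 0.1593], [0.468, 0.0961], [0.4418, 0.0841], [0.4134, 0.1473]] c [0.4401 0.1227 0.025 ]Traceback (most recent call last):
  File "<stdin>", line 15, in <module>
  File "<stdin>", line 10, in comp
    return _wrapfunc(a, 'argmax', axis=axis, out=out, **kwds)
    return bound(*args, **kwds)
ValueError: attempt to get argmax of an empty sequence
```

View pics/bal.png

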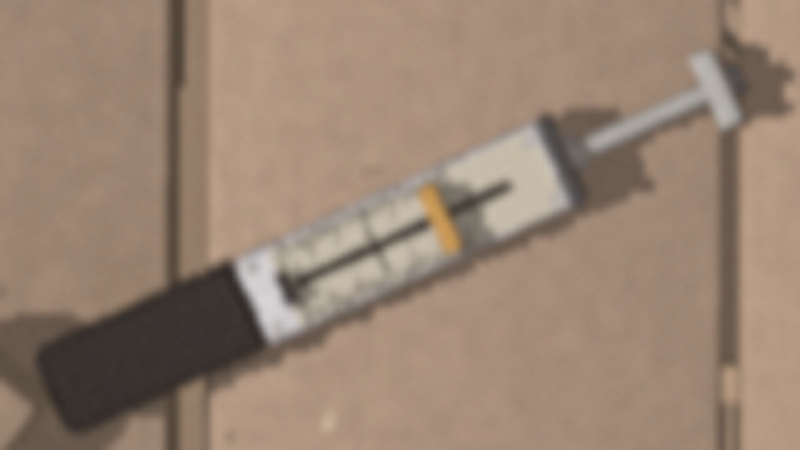

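View pics/sam.png

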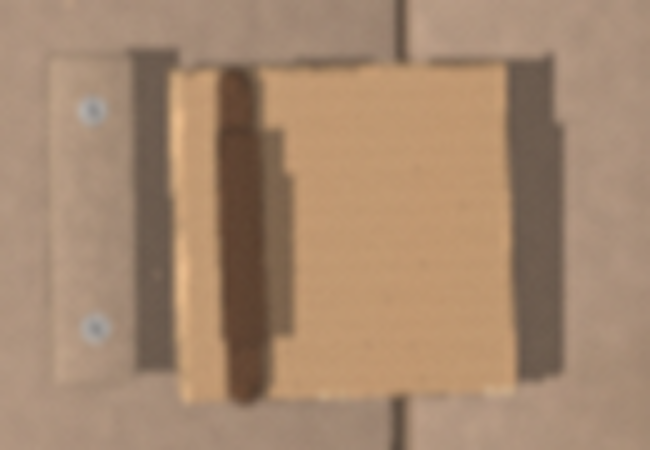

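```bash
python3 - <<'E'
from h import *
c=cam('top')
def B(x,y,z,o=(175,270)): return ray(c,o[0]+(x+.5)/5-.5,o[1]+(y+.5)/5-.5,z)
S=lambda x,y,z:B(x,y,z,(350,262))
h=(ray(c,204.35,339.55,.025)); cl=B(717,92,.015); ax=(cl-h)[:2]; L=np.linalg.norm(ax); ax/=L
print('h',h,'claw',cl,'L',L,'(205)','yaw',np.degrees(np.arctan2(ax[1],ax[0])))
for n,q in dict(line15=B(377,240,.022),tab=B(440,218,.033),nose=B(563,160,.022),joint=B(252,305,.023)).items():
    print(n,q.round(4),'along',((q-h)[:2]@ax-.082).round(4),'lat',(q-h)[:2]@[-ax[1],ax[0]])
cs=[S(170,70,.024),S(507,63,.024),S(517,390,.024),S(182,402,.024)]
m=sum(cs)/4; ex=(cs[1]+cs[2]-cs[0]-cs[3])[:2]; ex/=np.linalg.norm(ex); ey=(cs[0]-cs[3])[:2]
print('board',m.round(4),'yaw',np.degrees(np.arctan2(ex[1],ex[0])),np.degrees(np.arctan2(ey[1],ey[0])),[np.linalg.norm(cs[i]-cs[i-1]).round(4) for i in range(4)])
br=S((232+242)/2-.0,240,.035); print('bridge',br,(br-m)[:2]@ex)
print('stop edges',S(133,65,.018),S(137,372,.018),S(50,65,.018),S(57,378,.018))
print('board left edge',cs[0],cs[3])
# depth check
for u,v in((263,313),(204,340),(430,310),(397,310),(368,300),(300,340)):
    d=float(c['depth'][v,u]);T=np.array(c['pose']);print(u,v,(T[:3,:3]@np.array([(u-c['cx'])/c['f']*d,(v-c['cy'])/c['f']*d,d])+T[:3,3]).round(4))
E
```

```text
h [0.4407519  0.12173602 0.025     ] claw [ 0.52513844 -0.06547772  0.015     ] L 0.2053535351969339 (205) yaw -65.73654139956777
line15 [0.4765 0.047  0.022 ] along 0.0008 lat 0.0019242154593637519
tab [0.4848 0.0254 0.033 ] along 0.024 lat 0.0005831261130023399
nose [ 0.503  -0.0144  0.022 ] along 0.0677 lat 0.0007821507823631696
joint [0.4552 0.0881 0.023 ] along -0.0454 lat -0.0006365958619896691
board [ 0.4931 -0.2313  0.024 ] yaw -88.33991978046946 1.945614599675064 [np.float64(0.1094), np.float64(0.1116), np.float64(0.1078), np.float64(0.1107)]
bridge [ 0.49105655 -0.19430926  0.035     ] -0.03701080038197626
stop edges [ 0.54764217 -0.16228478  0.018     ] [ 0.44586178 -0.16342005  0.018     ] [ 0.54761529 -0.13465155  0.018     ] [ 0.44385987 -0.13685716  0.018     ]
board left edge [ 0.54617707 -0.17387091  0.024     ] [ 0.43679511 -0.17758667  0.024     ]
263 313 [0.4851 0.0248 0.0321]
204 340 [0.4404 0.1218 0.028 ]
430 310 [ 0.4897 -0.25    0.0261]
397 310 [ 0.4907 -0.1937  0.0389]
368 300 [ 0.5055 -0.1486  0.018 ]
300 340 [ 0.4371 -0.0354  0.0026]
```

```bash
cat >> h.py <<'E'
from scipy.spatial.transform import Rotation as R
def go(p,yaw=None,show=True):
    """rows needed to bring TCP to p with tool y along world yaw(deg, mod 180)"""
    o=bot.get_obs(); w,x,y,z=o['tool_rot']; M=R.from_quat([x,y,z,w]).as_matrix()
    d=M.T@(np.array(p)-o['eef_pos'])*100; s=0
    ty=np.degrees(np.arctan2(M[1,1],M[0,1]))
    if yaw is not None:
        dy=(yaw-ty+90)%180-90; s=np.radians(dy)*np.sign(M[2,2])
    print('t',round(o['t'],2),'pos',np.round(o['eef_pos'],4),'tooly',round(ty,2),'q',np.round(o['q'],2),'F',np.round(o['contact_force'],2),'w',round(o['gripper_width'],3),'->',d.round(2),'spin',round(s,3))
E
python3 - <<'E'
from h import *
h=np.array([.44075,.12174]);a=np.radians(-65.74);ax=np.array([np.cos(a),np.sin(a)])
P=lambda x,z,l=0:[*(h+ax*(x+.082)+l*np.array([-ax[1],ax[0]])),z]
print(P(0.05,0)); go(P(.05,.15),24.26); go(P(.05,.027),24.26)
E
```

```text
[np.float64(0.49498589320867714), np.float64(0.0013968743639381498), 0]
t 0.2 pos [ 0.1635 -0.6545  0.2307] tooly -75.97 q [ 1.22  0.48  0.02  1.56 -0.01  1.11 -0.08] F [ 0.87 -0.02 -0.6 ] w 1.001 -> [ 48.06 -55.59   8.13] spin 1.392
t 0.2 pos [ 0.1635 -0.6545  0.2307] tooly -75.97 q [ 1.22  0.48  0.02  1.56 -0.01  1.11 -0.08] F [ 0.87 -0.02 -0.6 ] w 1.001 -> [ 48.06 -55.58  20.43] spin 1.392
```

```bash
python3 -m jog '[[48,-55.6,8,-1.75],[48,-55.6,8,-1.75],[48,-55.6,8,-1.75],[48,-55.6,8,-1.75],[48,-55.6,8,-1.75],[48,-55.6,8,-1.75],[48,-55.6,8,-1.75],[48,-55.6,8,-1.75],[48,-55.6,8,-1.75],[48,-55.6,8,-1.75],[48,-55.6,8,-1.75],[48,-55.6,8,-1.75],[48,-55.6,8,-1.75],[48,-55.6,8,-1.75],[48,-55.6,8,-1.75],[48,-55.6,8,-1.75],[48,-55.6,8,-1.75],[48,-55.6,8,-1.75],[48,-55.6,8,-1.75],[48,-55.6,8,-1.75]]' 1 20
cat >> h.py <<'E'
h0=np.array([.44075,.12174]);_a=np.radians(-65.74);ax=np.array([np.cos(_a),np.sin(_a)])
P=lambda x,z,l=0:[*(h0+ax*(x+.082)+l*np.array([-ax[1],ax[0]])),z]
E
python3 -c "
from h import *
go(P(.05,.027),24.26)
go(P(-.013,.027),24.26)"
```

```text
t: 1.87
eef_pos: [0.4948, 0.0028, 0.1511]
tool_rot: [-0.0, 0.541, 0.841, 0.0]
contact_force: [0.2, -0.9, -0.5]
gripper_width: -0.003
grasp_force: 0.0
t 1.87 pos [0.4948 0.0028 0.1511] tooly 24.52 q [ 0.4   0.35 -0.63  2.02  0.27  0.85  0.05] F [ 0.19 -0.86 -0.54] w -0.003 -> [-0.15 -0.05 12.41] spin 0.005
t 1.87 pos [0.4948 0.0028 0.1511] tooly 24.52 q [ 0.4   0.35 -0.63  2.02  0.27  0.85  0.05] F [ 0.19 -0.86 -0.54] w -0.003 -> [ 6.15 -0.02 12.42] spin 0.005
```

```bash
python3 -m jog '[[0,0,4,0],[-0.1,0,8,0],[-0.1,0,11,0],[-0.1,0,12,0],[-0.1,0,12.4,0],[-0.1,0,12.4,0],[-0.1,0,12.4,0]]'
python3 -m jog '[[0.3,0,0,0],[0.6,0,0,0],[0.9,0,0,0],[1.2,0,0,0],[1.5,0,0,0],[1.9,0,0,0],[2.3,0,0,0],[2.7,0,0,0],[3.1,0,0,0],[3.5,0,0,0],[3.9,0,0,0],[4.3,0,0,0],[4.6,0,0,0],[4.9,0,0,0],[5.2,0,0,0],[5.4,0,0,0],[5.6,0,0,0],[5.6,0,0,0]]'
python3 - <<'E'
from h import *
go(P(-.013,.027),24.26)
c=cam('scene'); cv2.imwrite('pics/push.png',cv2.resize(c['pixels'][250:390,250:410,::-1],None,fx=4,fy=4,interpolation=cv2.INTER_CUBIC))
E
```

```text
t: 2.45
eef_pos: [0.4961, -0.0004, 0.0287]
tool_rot: [0.001, 0.543, 0.84, 0.001]
contact_force: [-0.5, -0.1, 0.3]
gripper_width: 0.0
grasp_force: 0.0
t: 3.95
eef_pos: [0.4717, 0.0514, 0.0273]
tool_rot: [-0.0, 0.542, 0.84, 0.0]
contact_force: [0.3, 0.2, -0.3]
gripper_width: -0.004
grasp_force: 0.0
t 3.95 pos [0.4717 0.0514 0.0273] tooly 24.32 q [ 0.18  0.52 -0.51  2.15  0.46  0.58 -0.24] F [ 0.33  0.21 -0.26] w -0.004 -> [0.78 0.07 0.03] spin 0.001
```

View pics/push.png

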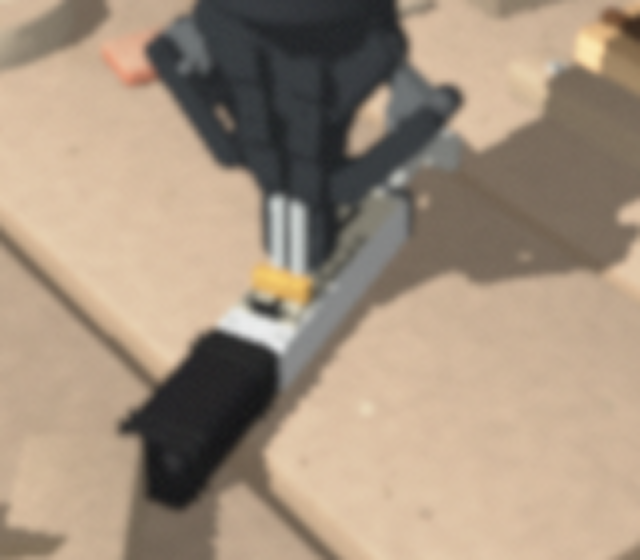

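The picture shows the fingertips behind the tab (crop 285,283), with the tab still a few mm short of the zero index (265,305). The balance looks unmoved.

```bash
python3 -m jog '[[0.2,0,0,0],[0.4,0,0,0],[0.55,0,0,0],[0.7,0,0,0],[0.8,0,0,0],[0.9,0,0,0],[0.95,0,0,0],[0.95,0,0,0]]'
python3 -m jog '[[-0.3,0,0,0],[-0.6,0,0,0],[-0.6,0,-3,0],[-0.6,0,-7,0],[-0.6,0,-11,0],[-4.7,0,-14,0],[-8.8,0,-14,0],[-12.9,0,-14,0],[-17,0,-14,0],[-17,0,-14,0]]'
python3 - <<'E'
from h import *
c=cam('top'); cv2.imwrite('pics/bal2.png',cv2.resize(c['pixels'][270:370,175:335,::-1],None,fx=5,fy=5,interpolation=cv2.INTER_CUBIC)); go(P(-.082,.003),24.26)
E
```

```text
t: 4.67
eef_pos: [0.468, 0.0597, 0.0273]
tool_rot: [-0.0, 0.542, 0.84, -0.0]
contact_force: [0.2, -0.5, -0.8]
gripper_width: -0.001
grasp_force: 0.3
t: 5.5
eef_pos: [0.54, -0.1044, 0.1675]
tool_rot: [0.002, 0.547, 0.837, -0.001]
contact_force: [-0.5, -1.0, -0.4]
gripper_width: -0.002
grasp_force: 0.0
t 5.55 pos [ 0.5392 -0.1018  0.1671] tooly 23.78 q [ 0.53  0.4  -0.57  1.89  0.27  0.92  0.25] F [ 0.06 -0.31 -0.47] w 0.004 -> [24.46  0.   16.36] spin -0.008
```

View pics/bal2.png

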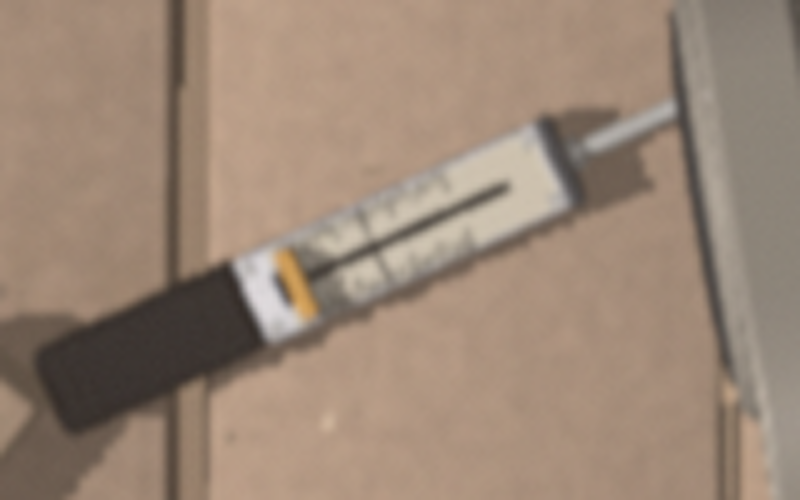

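```bash
python3 -m jog '[[4.1,0,2,0],[8.2,0,4,0],[12.3,0,6,0],[16.4,0,8,0],[20.5,0,10,0],[23,0,11,0],[23.8,0,11,0],[23.8,0,11,-0.01],[23.8,0,11,-0.01]]' -0.2 20
python3 -c "
from h import *
go(P(-.075,.002),24.26)"
```

```text
t: 6.3
eef_pos: [0.4392, 0.1228, 0.0572]
tool_rot: [-0.0, 0.537, 0.844, -0.0]
contact_force: [-0.6, -0.7, 0.5]
gripper_width: 0.598
grasp_force: 0.0
t 6.3 pos [0.4392 0.1228 0.0572] tooly 25.1 q [ 0.07  0.45 -0.57  2.17  0.41  0.63 -0.36] F [-0.6  -0.67  0.52] w 0.598 -> [-0.87  0.09  5.52] spin 0.015
```

```bash
python3 -m jog '[[-0.8,0.1,2,0.015],[-0.8,0.1,3.5,0.015],[-0.8,0.1,4.7,0.015],[-0.8,0.1,5.2,0.015],[-0.8,0.1,5.5,0.015],[-0.8,0.1,5.5,0.015],[-0.8,0.1,5.5,0.015]]' 
python3 -c "
from h import *
go(P(-.075,.002),24.26)"
python3 -m jog '[[0,0,0,0],[0,0,0,0],[0,0,0,0],[0,0,0,0],[0,0,0,0],[0,0,0,0],[0,0,0,0],[0,0,0,0]]' 1 90
python3 -c "
from h import *
go(P(-.075,.002),24.26)"
```

```text
t: 6.88
eef_pos: [0.4449, 0.1145, 0.0028]
tool_rot: [0.0, 0.545, 0.838, 0.0]
contact_force: [0.5, 0.0, 0.6]
gripper_width: 0.596
grasp_force: 0.0
t 6.88 pos [0.4449 0.1145 0.0028] tooly 23.96 q [ 0.01  0.55 -0.48  2.19  0.52  0.51 -0.45] F [0.48 0.01 0.55] w 0.596 -> [ 0.12 -0.08  0.08] spin -0.005
t: 7.55
eef_pos: [0.4448, 0.1148, 0.0033]
tool_rot: [0.001, 0.545, 0.839, 0.0]
contact_force: [-1.0, -1.2, 8.9]
gripper_width: 0.353
grasp_force: 88.5
t 7.55 pos [0.4448 0.1148 0.0033] tooly 24.0 q [ 0.01  0.55 -0.48  2.19  0.52  0.51 -0.45] F [-0.99 -1.15  8.89] w 0.353 -> [ 0.1  -0.09  0.13] spin -0.005
```

```bash
cat >> h.py <<'E'
g0=np.array([.4448,.1148]); rel=np.array([ (P(.12,0)[:2]-g0)@ax, (P(.12,0)[:2]-g0)@np.array([-ax[1],ax[0]])]) # claw in balance axes rel TCP
def tcp_for(C,yaw,z):
    a=np.radians(yaw); return [C[0]-np.cos(a)*rel[0]+np.sin(a)*rel[1], C[1]-np.sin(a)*rel[0]-np.cos(a)*rel[1], z]
E
python3 -m jog '[[0,0,-0.5,0],[0,0,-1.5,0],[0,0,-3,0],[0,0,-5,0],[0,0,-7,0],[0,0,-8,0],[0,0,-8,0],[0,0,-8,0]]'
python3 -c "
from h import *
print(rel)
T=tcp_for([.4913,-.212],-88.8,.083); print(T)
go(T,1.2)"
```

```text
t: 8.22
eef_pos: [0.4445, 0.1145, 0.0826]
tool_rot: [0.0, 0.545, 0.839, 0.0]
contact_force: [-0.8, -0.0, -3.9]
gripper_width: 0.355
grasp_force: 89.3
[ 0.19400881 -0.00084085]
[np.float64(0.4880776542872359), np.float64(-0.018016126661597087), 0.083]
t 8.22 pos [0.4445 0.1145 0.0826] tooly 23.98 q [ 0.12  0.41 -0.6   2.15  0.37  0.68 -0.32] F [-0.82 -0.04 -3.94] w 0.355 -> [-13.88  -1.4   -0.04] spin 0.398
```

```bash
python3 -m jog '[[-1,-0.1,0,0.05],[-3,-0.3,0,0.12],[-5.5,-0.6,0,0.2],[-8,-0.8,0,0.27],[-10.5,-1,0,0.33],[-12.5,-1.2,0,0.38],[-13.5,-1.4,0,0.4],[-13.9,-1.4,0,0.4],[-13.9,-1.4,0,0.4],[-13.9,-1.4,0,0.4],[-13.9,-1.4,0,0.4]]'
python3 - <<'E'
from h import *
T=tcp_for([.4913,-.212],-88.8,.083); go(T,1.2)
c=cam('top');s=cam('scene')
a=cv2.resize(c['pixels'][255:345,340:460,::-1],(720,540),interpolation=cv2.INTER_CUBIC)
b=cv2.resize(s['pixels'][190:310,330:490,::-1],(720,540),interpolation=cv2.INTER_CUBIC)
cv2.imwrite('pics/hov.png',np.hstack([a,b])[:, :1440][::1]) if 0 else cv2.imwrite('pics/hov.png',cv2.resize(np.vstack([a,b]),(444,600)) if 0 else np.hstack([cv2.resize(a,(400,300)),cv2.resize(b,(400,300))]))
for z in(.075,.08,.085):print(z,proj(c,[.4913,-.212,z]),proj(s,[.4913,-.212,z]))
E
```

```text
t: 9.13
eef_pos: [0.4876, -0.0163, 0.0821]
tool_rot: [-0.0, 0.699, 0.715, 0.0]
contact_force: [-0.3, 0.7, -2.5]
gripper_width: 0.352
grasp_force: 89.3
t 9.13 pos [ 0.4876 -0.0163  0.0821] tooly 1.24 q [ 0.3   0.43 -0.47  2.09  0.3   0.69 -0.35] F [-0.35  0.73 -2.5 ] w 0.352 -> [-0.17  0.04 -0.09] spin 0.001
0.075 (np.float64(411.9459216868794), np.float64(311.675309465304)) (np.float64(430.63213557319784), np.float64(238.5289860714611))
0.08 (np.float64(412.48585426116335), np.float64(311.9654722963836)) (np.float64(430.90239603625514), np.float64(236.14037083436523))
0.085 (np.float64(413.03152572739526), np.float64(312.2587192405807)) (np.float64(431.17414130151116), np.float64(233.73863262280264))
```

View pics/hov.png

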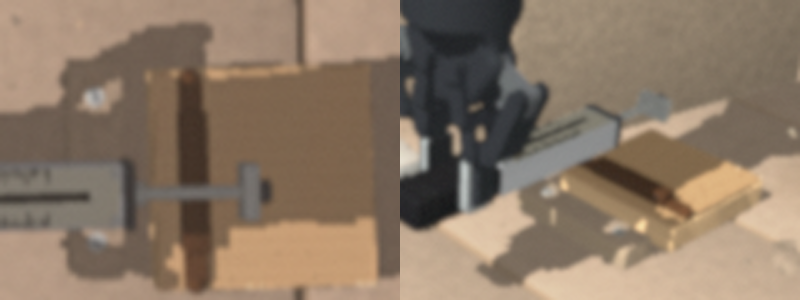

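```bash
python3 -m jog '[[0,0,0.7,0],[0,0,1.7,0],[0,0,2.7,0],[0,0,3.5,0],[0,0,4.2,0],[0,0,4.6,0],[0,0,4.8,0],[0,0,4.8,0],[0,0,4.8,0],[0,0,4.8,0]]'
python3 - <<'E'
from h import *
for i in range(4): go(tcp_for([.4913,-.212],-88.8,.0313),1.2); bot.read_camera('top')
E
```

```text
t: 10.07
eef_pos: [0.4885, -0.0179, 0.0346]
tool_rot: [0.0, 0.7, 0.714, 0.0]
contact_force: [-0.2, -0.2, -2.8]
gripper_width: 0.357
grasp_force: 89.3
t 10.07 pos [ 0.4885 -0.0179  0.0346] tooly 1.08 q [ 0.26  0.51 -0.42  2.12  0.37  0.59 -0.41] F [-0.22 -0.21 -2.79] w 0.357 -> [-0.01 -0.04  0.33] spin -0.002
t 10.12 pos [ 0.4885 -0.0179  0.0347] tooly 1.08 q [ 0.26  0.51 -0.42  2.12  0.37  0.59 -0.41] F [ 1.26 -0.22 -3.57] w 0.353 -> [-0.01 -0.04  0.34] spin -0.002
t 10.17 pos [ 0.4884 -0.0179  0.0347] tooly 1.08 q [ 0.26  0.51 -0.42  2.12  0.37  0.59 -0.41] F [-0.21  0.25 -2.91] w 0.352 -> [-0.01 -0.03  0.34] spin -0.002
t 10.22 pos [ 0.4884 -0.0179  0.0347] tooly 1.08 q [ 0.26  0.51 -0.42  2.12  0.37  0.59 -0.41] F [ 0.2  -1.22 -3.39] w 0.353 -> [-0.01 -0.03  0.34] spin -0.002
```

```bash
cat >> h.py <<'E'
def F(n=4):
    f=[]
    for i in range(n): o=bot.get_obs(); f.append(o['contact_force']); bot.read_camera('top')
    print('t',round(o['t'],2),'F',np.mean(f,0).round(2),'z',o['eef_pos'].round(4) if hasattr(o['eef_pos'],'round') else o['eef_pos'])
E
python3 -m jog '[[0,0,0.1,0],[0,0,0.2,0],[0,0,0.3,0],[0,0,0.3,0]]'; python3 -c "from h import *;F()"
python3 -m jog '[[0,0,0.1,0],[0,0,0.15,0],[0,0,0.15,0]]' ; python3 -c "from h import *;F()"
python3 -m jog '[[0,0,0.1,0],[0,0,0.1,0]]' ; python3 -c "from h import *;F()"
```

```text
t: 10.6
eef_pos: [0.4879, -0.0179, 0.0311]
tool_rot: [-0.0, 0.7, 0.714, -0.0]
contact_force: [-0.4, -0.8, -3.8]
gripper_width: 0.358
grasp_force: 89.3
t 10.75 F [-0.3  -0.16 -3.33] z [ 0.4881 -0.0179  0.0313]
t: 11.05
eef_pos: [0.4881, -0.0179, 0.0298]
tool_rot: [0.0, 0.7, 0.714, -0.0]
contact_force: [-0.6, 0.2, -2.3]
gripper_width: 0.355
grasp_force: 89.3
t 11.2 F [-0.34  0.15 -2.08] z [ 0.4882 -0.0179  0.0299]
t: 11.42
eef_pos: [0.4882, -0.0179, 0.0288]
tool_rot: [0.0, 0.7, 0.714, 0.0]
contact_force: [-0.1, -0.7, -1.0]
gripper_width: 0.359
grasp_force: 89.5
t 11.57 F [-0.04  0.29 -1.41] z [ 0.4882 -0.0179  0.0289]
```

```bash
python3 -m jog '[[0,0,-0.15,0],[0,0,-0.25,0],[0.2,0,-0.25,0],[0.5,0,-0.25,0],[0.8,0,-0.25,0],[1.1,0,-0.25,0],[1.4,0,-0.25,0],[1.7,0,-0.25,0],[2,0,-0.25,0],[2.3,0,-0.25,0],[2.6,0,-0.25,0],[2.9,0,-0.25,0],[3.2,0,-0.25,0],[3.4,0,-0.25,0],[3.4,0,-0.25,0]]'; python3 - <<'E'
from h import *
F()
c=cam('top')
cv2.imwrite('pics/pull.png',cv2.resize(c['pixels'][265:355,325:465,::-1],(700,450),interpolation=cv2.INTER_CUBIC))
E
```

```text
t: 12.87
eef_pos: [0.4872, 0.0158, 0.0312]
tool_rot: [0.0, 0.7, 0.714, -0.001]
contact_force: [-0.7, -5.9, -4.5]
gripper_width: 0.359
grasp_force: 89.2
t 13.02 F [-0.06 -6.02 -4.33] z [0.4873 0.0155 0.0312]
```

View pics/pull.png

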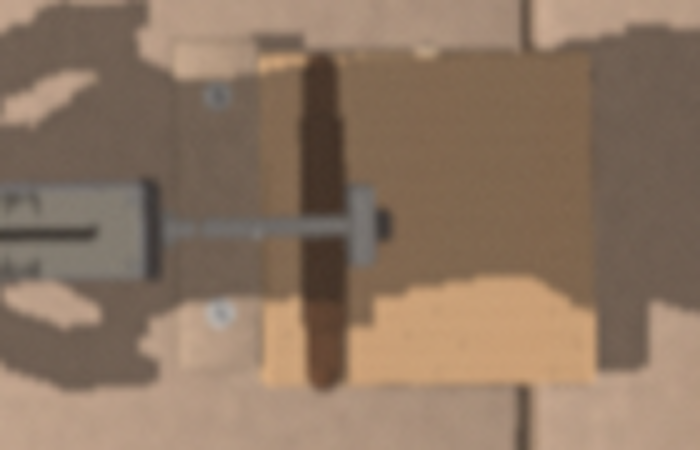

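The claw is hooked behind the bridge (crop 362,225) and the board is seated on the stop (left edge, crop 262). The load is about 5.5 N.

```bash
python3 -m jog '[[0.15,0,0,0],[0.35,0,0,0],[0.55,0,0,0],[0.75,0,0,0],[0.95,0,0,0],[1.15,0,0,0],[1.35,0,0,0],[1.5,0,0,0],[1.65,0,0,0],[1.7,0,0,0],[1.7,0,0,0]]'; python3 - <<'E'
from h import *
F(6)
s=cam('scene');c=cam('top')
a=cv2.resize(c['pixels'][275:335,270:390,::-1],(800,400),interpolation=cv2.INTER_CUBIC)[:300] if 0 else cv2.resize(c['pixels'][285:330,270:390,::-1],(800,300),interpolation=cv2.INTER_CUBIC)
b=cv2.resize(s['pixels'][215:260,330:450,::-1],(800,300),interpolation=cv2.INTER_CUBIC)
cv2.imwrite('pics/p15.png',np.vstack([a,b]))
o=bot.get_obs()['eef_pos']
y0=o[1]; 
for x in(-.03,0,.075,.12,.15): 
    q=[.4885+.0, y0-(x+.074),.0312-.0033+ (.022 if x<.08 else .015)]; print(x,proj(c,q),proj(s,q))
E
```

```text
t: 14.03
eef_pos: [0.4869, 0.0297, 0.031]
tool_rot: [0.001, 0.701, 0.713, -0.002]
contact_force: [2.2, -13.5, -4.0]
gripper_width: 0.359
grasp_force: 89.2
t 14.28 F [  1.54 -13.05  -4.21] z [0.4869 0.0297 0.031 ]
-0.03 (np.float64(286.4753208372473), np.float64(311.90942876727115)) (np.float64(350.33385189273827), np.float64(285.98565990345395))
0 (np.float64(305.12872759288564), np.float64(311.9244718533911)) (np.float64(363.9206846428675), np.float64(280.03217791993796))
0.075 (np.float64(351.748604508315), np.float64(311.9620685687003)) (np.float64(395.51291409132466), np.float64(266.189086428383))
0.12 (np.float64(379.21326378459577), np.float64(311.5914383549981)) (np.float64(412.68305957396785), np.float64(261.8360727096567))
0.15 (np.float64(397.7183818548606), np.float64(311.6063944370634)) (np.float64(423.7488100997594), np.float64(256.9271853357104))
```

View pics/p15.png

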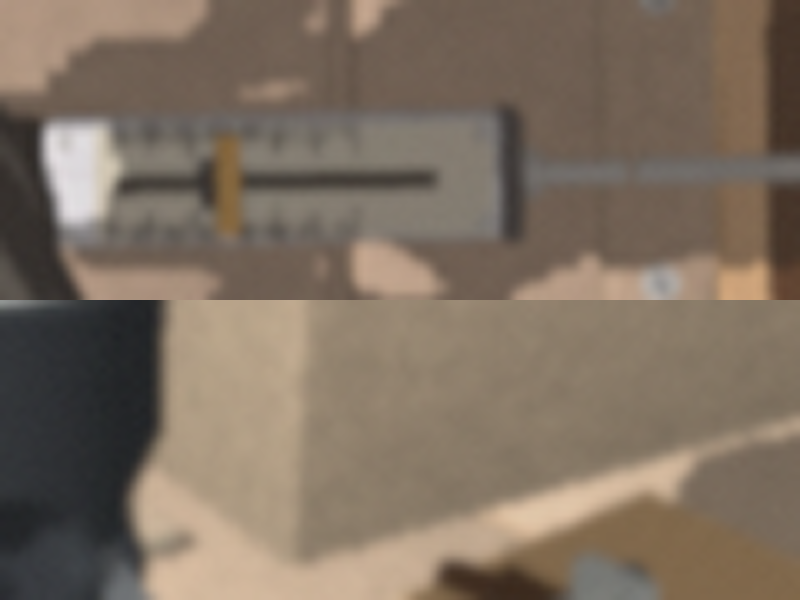

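```bash
python3 -m jog '[[0.1,0,0,0],[0.2,0,0,0],[0.3,0,0,0],[0.4,0,0,0],[0.45,0,0,0],[0.45,0,0,0]]'; cat > rd.py <<'E'
from h import *
F(6)
c=cam('top'); p=c['pixels']; v=slice(305,317)
hs=cv2.cvtColor(p,cv2.COLOR_RGB2HSV)
m=((hs[...,1]>110)&(hs[...,0]<25)&(hs[...,0]>8))[v,290:330]; print('tab col',m.sum(0).tolist())
row=p[304:308,270:390].mean((0,2)); print(row.round().astype(int).tolist())
cv2.imwrite('pics/p15b.png',cv2.resize(p[290:325,270:370,::-1],(800,280),interpolation=cv2.INTER_CUBIC))
E
python3 rd.py
```

```text
t: 14.93
eef_pos: [0.4868, 0.0333, 0.031]
tool_rot: [0.001, 0.701, 0.713, -0.002]
contact_force: [2.2, -14.7, -4.6]
gripper_width: 0.353
grasp_force: 89.3
t 15.18 F [  1.87 -14.67  -4.38] z [0.4868 0.0333 0.031 ]
tab col [0, 0, 0, 0, 0, 0, 0, 0, 0, 0, 0, 0, 5, 11, 11, 7, 0, 0, 0, 0, 0, 0, 0, 0, 0, 0, 0, 0, 0, 0, 0, 0, 0, 0, 0, 0, 0, 0, 0, 0]
[49, 48, 45, 63, 136, 201, 206, 189, 193, 209, 214, 209, 192, 172, 151, 119, 102, 106, 111, 107, 97, 98, 105, 111, 111, 104, 95, 101, 110, 111, 107, 102, 97, 98, 102, 106, 112, 111, 109, 112, 113, 114, 115, 118, 118, 112, 113, 115, 118, 119, 115, 112, 120, 124, 124, 124, 124, 124, 123, 124, 124, 124, 124, 123, 123, 123, 124, 123, 122, 121, 121, 118, 97, 71, 60, 66, 82, 93, 95, 95, 95, 96, 96, 96, 95, 95, 95, 95, 95, 93, 92, 96, 96, 95, 95, 96, 96, 96, 97, 97, 96, 96, 96, 97, 98, 97, 98, 98, 99, 103, 104, 104, 105, 104, 95, 71, 56, 57, 58, 56]
```

View pics/p15b.png

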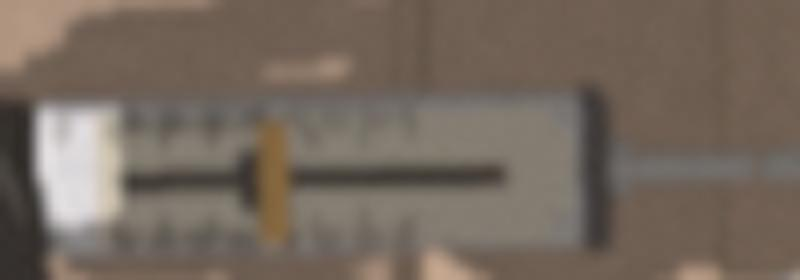

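```bash
python3 -m jog '[[0.05,0,0,0],[0.1,0,0,0],[0.1,0,0,0],[0.1,0,0,0],[0.1,0,0,0],[0.1,0,0,0],[0.1,0,0,0],[0.1,0,0,0],[0.1,0,0,0],[0.1,0,0,0],[0.1,0,0,0],[0.1,0,0,0],[0.1,0,0,0],[0.1,0,0,0],[0.1,0,0,0],[0.1,0,0,0],[0.1,0,0,0],[0.1,0,0,0],[0.1,0,0,0],[0.1,0,0,0]]'; python3 rd.py | head -2
python3 -m jog '[[-0.1,0,0,0],[-0.25,0,0,0],[-0.4,0,0,0],[-0.55,0,0,0],[-0.7,0,0,0],[-0.85,0,0,0],[-1,0,0,0],[-1.15,0,0,0],[-1.3,0,0,0],[-1.45,0,0,0],[-1.6,0,0,0],[-1.75,0,0,0],[-1.9,0,0,0],[-2.05,0,0,0],[-2.2,0,0,0],[-2.35,0,0,0],[-2.5,0,0,0],[-2.65,0,0,0],[-2.8,0,0,0],[-2.95,0,0,0]]'
python3 -c "from h import *;F(4)"
```

```text
t: 16.95
eef_pos: [0.4868, 0.034, 0.031]
tool_rot: [0.001, 0.701, 0.713, -0.002]
contact_force: [1.7, -15.5, -4.4]
gripper_width: 0.352
grasp_force: 89.3
t 17.2 F [  2.15 -15.48  -4.25] z [0.4868 0.0341 0.0309]
tab col [0, 0, 0, 0, 0, 0, 0, 0, 0, 0, 0, 0, 6, 11, 11, 7, 0, 0, 0, 0, 0, 0, 0, 0, 0, 0, 0, 0, 0, 0, 0, 0, 0, 0, 0, 0, 0, 0, 0, 0]
t: 18.97
eef_pos: [0.4874, 0.0094, 0.0313]
tool_rot: [-0.0, 0.7, 0.714, 0.0]
contact_force: [0.5, -2.5, -3.0]
gripper_width: 0.356
grasp_force: 89.4
t 19.12 F [-0.42 -2.98 -3.26] z [0.4875 0.0093 0.0313]
```

```bash
python3 -m jog '[[-0.15,0,0,0],[-0.3,0,0,0],[-0.45,0,0,0],[-0.6,0,0,0],[-0.75,0,0,0],[-0.9,0,0,0],[-1.05,0,0,0],[-1.2,0,0,0],[-1.3,0,0,0],[-1.4,0,0,0],[-1.4,0,0,0]]'; python3 -c "from h import *;F(4)"
```

```text
t: 20.08
eef_pos: [0.4878, -0.0051, 0.0313]
tool_rot: [0.0, 0.7, 0.714, -0.0]
contact_force: [0.1, -0.0, -2.9]
gripper_width: 0.354
grasp_force: 89.4
t 20.23 F [ 0.01  0.2  -3.24] z [ 0.4879 -0.0048  0.0313]
```

```bash
python3 -m jog '[[0,0,-0.5,0],[0,0,-1.5,0],[0,0,-3,0],[0,0,-4.5,0],[0,0,-5,0],[0,0,-5,0],[0,0,-5,0]]'; python3 -c "
from h import *
F(4);go([.4448,.1148,.0825],24)"
```

```text
t: 20.87
eef_pos: [0.4879, -0.005, 0.0816]
tool_rot: [0.0, 0.7, 0.714, 0.0]
contact_force: [0.0, -0.2, -3.5]
gripper_width: 0.354
grasp_force: 89.5
t 21.02 F [-0.2  -0.05 -3.33] z [ 0.4872 -0.005   0.0806]
t 21.07 pos [ 0.4872 -0.0049  0.0806] tooly 1.09 q [ 0.27  0.43 -0.47  2.1   0.3   0.68 -0.38] F [-0.42 -0.55 -3.91] w 0.358 -> [12.05 -4.01 -0.19] spin -0.4
```

```bash
python3 -m jog '[[1,-0.3,0,-0.05],[3,-1,0,-0.12],[5,-1.7,0,-0.19],[7,-2.4,0,-0.26],[9,-3,0,-0.32],[11,-3.6,0,-0.37],[11.8,-3.9,0,-0.4],[12,-4,0,-0.4],[12,-4,0,-0.4],[12,-4,0,-0.4]]'
python3 -m jog '[[0,0,1,0],[0,0,2.5,0],[0,0,4,0],[0,0,5.2,0],[0,0,6.2,0],[0,0,6.8,0],[0,0,7,0],[0,0,7,0],[0,0,7,0]]'; python3 -c "
from h import *
F(4);go([.4448,.1148,.0033],24)"
```

```text
t: 21.9
eef_pos: [0.4454, 0.1139, 0.0812]
tool_rot: [0.0, 0.545, 0.839, -0.0]
contact_force: [0.8, -1.2, -3.2]
gripper_width: 0.357
grasp_force: 89.4
t: 22.65
eef_pos: [0.4459, 0.1145, 0.0115]
tool_rot: [0.0, 0.545, 0.839, 0.0]
contact_force: [0.3, 0.5, -3.6]
gripper_width: 0.355
grasp_force: 89.5
t 22.8 F [-0.15  0.08 -3.33] z [0.4461 0.1145 0.0119]
t 22.85 pos [0.446  0.1144 0.0118] tooly 24.0 q [ 0.03  0.53 -0.5   2.18  0.5   0.53 -0.43] F [ 0.32  0.14 -2.98] w 0.355 -> [ 0.08 -0.09  0.85] spin 0.0
```

```bash
python3 -m jog '[[0,0,0.2,0],[0,0,0.4,0],[0,0,0.55,0],[0,0,0.7,0],[0,0,0.8,0],[0,0,0.85,0],[0,0,0.85,0]]'; python3 -c "
from h import *
F(4)"
python3 -m jog '[[0,0,0,0],[0,0,0,0],[0,0,0,0],[0,0,0,0],[0,0,0,0]]' -0.2 20
python3 -m jog '[[0,0,-0.5,0],[0,0,-2,0],[0,0,-4,0],[0,0,-7,0],[0,0,-11,0],[0,0,-15,0],[4,0,-16,0],[4,0,-17,0],[4,0,-17,0]]'
python3 - <<'E'
from h import *
go([.4448,.1148,.2],24)
c=cam('top'); s=cam('scene')
cv2.imwrite('pics/end.png',np.vstack([cv2.resize(c['pixels'][255:375,175:475,::-1],(750,300),interpolation=cv2.INTER_CUBIC),cv2.resize(s['pixels'][230:390,240:640,::-1],(750,300))]))
E
```

```text
t: 23.43
eef_pos: [0.4455, 0.1143, 0.0033]
tool_rot: [0.0, 0.545, 0.839, -0.0]
contact_force: [-2.5, -0.9, 7.2]
gripper_width: 0.356
grasp_force: 91.0
t 23.58 F [-2.84 -0.98  7.34] z [0.4455 0.1144 0.0033]
t: 24.05
eef_pos: [0.4456, 0.1143, 0.0028]
tool_rot: [0.0, 0.545, 0.839, 0.0]
contact_force: [0.9, -0.5, 0.4]
gripper_width: 0.6
grasp_force: 0.0
t: 24.8
eef_pos: [0.4299, 0.1529, 0.1754]
tool_rot: [0.002, 0.543, 0.84, 0.002]
contact_force: [0.2, -0.7, -0.9]
gripper_width: 0.598
grasp_force: 0.0
t 24.8 pos [0.4299 0.1529 0.1754] tooly 24.19 q [ 0.15  0.26 -0.71  2.08  0.22  0.87 -0.27] F [ 0.2  -0.71 -0.87] w 0.598 -> [-4.09 -0.19 -2.46] spin 0.003
```

View pics/end.png

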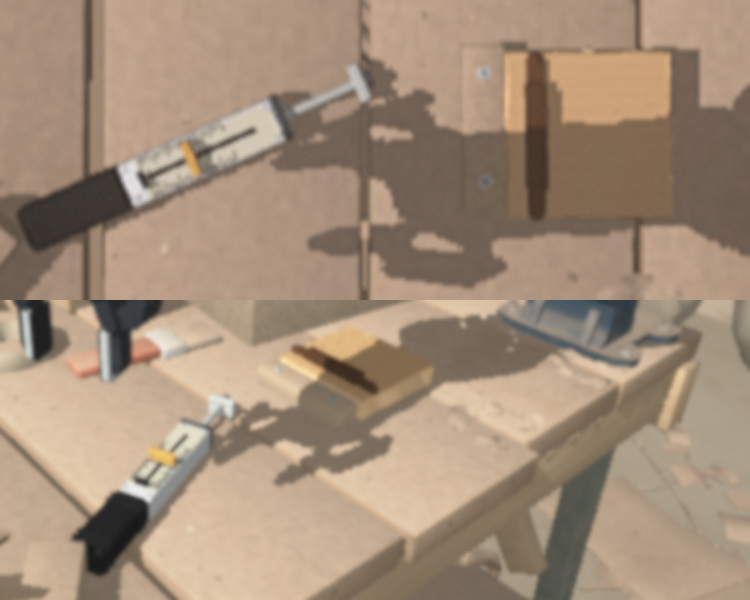

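The balance lies flat and clear of the sample. The tell-tale (top crop 190,158) is right at the 15 N line, and the index is home.

```bash
python3 -m jog '[[0,0,0,0],[0,0,0,0],[0,0,0,0],[0,0,0,0]]'; python3 -c "
from station import bot
print(bot.hand_in())"
```

```text
t: 25.23
eef_pos: [0.429, 0.1504, 0.1721]
tool_rot: [-0.001, 0.545, 0.839, -0.0]
contact_force: [0.8, -0.1, 0.3]
gripper_width: 0.601
grasp_force: 0.0
the job is handed in; nothing more can be done
None
```

The bridge held its proof load: the tell-tale was zeroed first, then I pulled to about 15 N for over a second (15.5 N at the wrist, which includes up to 1 N of drag), eased off slowly and unhooked; the balance lies flat and clear of the sample, its tell-tale at the 15 N line, and the job was handed in at 25 s with no verdict returned.

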